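# Change the sheet roll on the hall lint roller

### The job

Put a fresh roll on the lint roller that stands drum-up on the console: pull the bare cardboard core up off the drum and drop it into the small grey waste bin, then slip the fresh paper roll over the drum until the drum's springs stop it, let go of it there, and press it down from above, without gripping it (a grip drags the sticky sheets loose), until it sits fully home on the collar. Leave the jar, tumbler and torch standing where they are.

Things in the scene. Friction and masses are not known exactly. Their poses are not given: they have to be found in the camera images.
- stand: Lint roller standing drum-up in a black round holder (base 104 mm across, 14 mm high) fixed to the console. Origin: centre of the base on the console; z up along the drum's axis. White plastic drum 33 mm in diameter, from the stop collar (52 mm across, its top 70 mm above the console) up to its tip at 166 mm, the last 14 mm tapering to 20 mm as a lead-in.
- collar (a point): Centre of the stop collar's upper face, on the drum's axis, where a roll sits when fully home; z up.
- springs (a point): Point on the drum's axis, 35 mm above the collar, amid four upright leaf springs that stand 1.5 to 3 mm out of the drum's side from 10 to 55 mm above the collar. About 5 to 13 N slides the old core up off them. A fresh roll drops freely until its lower end meets them, 45 to 52 mm above the collar, and stays there when let go; 5 to 14 N press it on down to the collar.
- core: Bare cardboard core, a light tube 42 mm outside diameter, 36 mm bore, 100 mm long, about 25 g. It starts fully down on the drum (lower end on the collar, upper end 4 mm above the drum's tip). Origin: centre of its lower end, z along its axis.
- core_mid (a point): Middle of the core's length, on its axis.
- roll: Fresh roll, a white paper tube 58 mm outside diameter, 36 mm bore (11 mm wall), 100 mm long, about 160 g, standing on end on the console between the jar and the tumbler, which leave only about 14 to 22 mm of gap on two opposite sides. Origin: centre of its lower end; z up along its axis. Fully home on the drum its upper end stands 4 mm above the drum's tip.
- roll_top (a point): Centre of the roll's upper end (over the open bore), on its axis.
- bin: Small round grey waste bin, open at the top, loose, 90 mm high, 130 mm across at the rim and 112 mm at the foot, wall 3 mm, floor 4 mm. Origin: centre of its underside.
- jar: Bystander: glass jar with a steel screw lid, 72 mm diameter, 110 mm high, beside the roll. Origin: centre of its underside.
- tumbler: Bystander: white porcelain tumbler, 70 mm diameter, 92 mm high, on the other side of the roll. Origin: centre of its underside.
- torch: Bystander: orange plastic torch standing on its head, 54 mm across the head, 38 mm across the barrel, 178 mm high, 95 to 105 mm from the drum's axis. Origin: centre of its underside.
There are look-alikes about, which are no part of the job. What is shaped like the bin but pink or purple is not meant.

How it is judged:
By the outcome, as a careful person would: the job done as asked, in the order asked, and still so for the second after the job is handed in, with the robot touching nothing.
It also fails if it takes over 64 s, if anything falls off the work surface, if the arm or the gripper's body presses on something with over 40 N, if the wrist force passes 120 N, or if a joint passes its speed limit or range.

### The arm

A 7-joint arm with a two-finger parallel gripper is mounted at the origin on the work surface. World frame = base frame: x ahead of the robot, y to its left, z up, the work surface at z = 0. Lengths are in mm, angles in degrees, forces in N, time in s.
With the tool pointing down it reaches from about 350 to 900 mm from the base axis. Payload 19.9 kg.
Tool frame: the origin (TCP) lies at the very end of the fingers, on their centre line; the grasp point (between the pads) lies 19 mm behind it (pinch_z is the distance from the TCP to the grasp point, in mm); z points along the fingers, y is the line along which they close (so a half turn about z gives the same grasp; the last joint's range is limited). The gripper opens to 85 mm and grips with 20 to 120 N. Pads are 22 mm wide; open, the fingers measure 114 mm over their backs; the gripper's body (76 mm by 85 mm) begins 54 mm behind the grasp point. The pads swing forward as they close: fully open they stand 13 mm farther back than shut.
Start: joints at [-68.841, 23.915, -0.59, 92.452, 0.269, 63.638, -3.037], TCP at [249.577, 572.986, 231.26] pointing down, gripper open.
Joint ranges: [-161.28, 161.28], [-22.2, 115.67], [-73.04, 71.86], [3.21, 147.25], [-68.34, 248.33], [10.77, 114.83], [-161.83, 161.83]. Speed limits (degrees/s): [108.29, 108.29, 136.94, 136.94, 172.46, 172.46, 172.46].

### API

Orientations are given as [roll, pitch, yaw] about the fixed x, y, z axes, in that order (R = Rz(yaw) Ry(pitch) Rx(roll)).
In Python, from plant import read_state, read_camera, finish_job, pinch_z gives the robot as it stands.
- The arm moves only by the shell command python3 -m creep 'ROWS' [FORCE]. ROWS is JSON, a list of rows, each an object of numbers: "tx", "ty", "tz": the shift along the tool's x, y, z in mm; "spin": the turn about the tool's z in degrees; "grip": the finger opening in mm, from 0 to 85.4. In form: [{"tx": .., "ty": .., "tz": .., "spin": .., "grip": ..}, ...]. A call has 1 to 12 rows; each row shifts and turns the commanded pose from where the row before left it, along the tool's axes as they then stand; what a row does not reach is not made up. A row lasts 1/8 s, in which the tool goes at most 62.5 mm and 10.7 degrees, less where a joint would pass 70% of its speed; a pose out of reach is approached as far as the arm can. A call is refused whole if a number of a shift passes 62.5 or a number of a turn 10.7, either way. A call with a gripper value outside its range is refused whole. The fingers move at their own pace and stop on an object; FORCE is the grip in N (left out, the last holds). Time passes only in rows, so rows that do not move let the fingers close. It gives the time, the measured TCP pose, the force, the opening and the grip force at its end, in the units of the state.
- read_state(): the state, without advancing time (a new reading comes with each control period).
- read_camera(name): name is "side" or "top" or "wrist"; returns a dict with "pixels" (400x640x3 uint8, red, green, blue), "z_map" (400x640 float32, mm along the optical axis (not along the pixel's ray), 0 where there is no reading), "fx", "fy", "cx", "cy" (pixels), "cam_to_world" (4x4, takes a point from camera to world coordinates). Camera axes: x right, y down, z forward; pixel columns grow to the right and rows downward; lengths in mm; the calibration is good to about 2 mm. A picture is of the moment at which its call begins.
- finish_job(): hands the job in; it is judged then, once.
The state is a dict: "clock": time; "joint_positions": joint angles; "joint_velocities": joint speeds; "effort": joint torques, N m; "tool_pos": TCP position; "ee_rot": TCP orientation; "contact_force": force on the tool from outside, world axes, zero at the start; "wrist_torque": the same for the moment, N m; "opening": finger opening in mm; "grasp_force": force on a finger pad.
Only numpy, scipy, OpenCV 4.12 (cv2) and the standard library are available. Lean on these libraries where they do the work, as an engineer would, in place of code of your own. Each camera call takes 0.05 s, during which the arm holds its last target. There are 200 camera calls.

## Working session

There is one attempt and no reset: what is moved stays moved. The work goes in short steps, Python scripts to look and compute and a shell command to move; the robot and the scene stay as the last step left them, time stands still between calls to the robot, and variables do not carry over. Pictures are saved under pics/ and viewed, at most 12 in all, crops included, and the job is handed in when it is done.

```bash
mkdir -p pics; python3 - <<'E'
from plant import *
import cv2,numpy as np
s=read_state();print({k:np.round(v,2).tolist() for k,v in s.items()},pinch_z)
for n in ("top","side"):
    c=read_camera(n);cv2.imwrite(f"pics/{n}0.png",c["pixels"][:,:,::-1]);np.savez(f"{n}0.npz",**c)
    print(n,c["fx"],c["cx"],c["cy"],np.round(c["cam_to_world"],3).tolist())
E
```

```text
{'clock': 0.0, 'joint_positions': [-68.84, 23.95, -0.59, 92.49, 0.27, 63.64, -3.04], 'joint_velocities': [0.05, -0.02, -0.02, -0.01, 0.03, 0.09, -0.0], 'effort': [0.0, -86.44, 0.68, -43.49, 0.02, 0.01, -0.0], 'tool_pos': [249.44, 572.68, 230.63], 'ee_rot': [-179.93, 0.01, 156.47], 'contact_force': [1.08, -0.82, 0.08], 'wrist_torque': [0.0, -0.04, 0.0], 'grasp_force': 0.0, 'opening': 85.36} 18.700000000000003
top 431.56070146703235 320.9897366434836 198.603274375939 [[-0.007, -0.987, 0.158, 344.912], [-1.0, 0.006, -0.008, 18.212], [0.007, -0.158, -0.987, 1216.906], [0.0, 0.0, 0.0, 1.0]]
side 481.90452272062356 321.6261546032601 195.3453602754657 [[0.938, -0.22, 0.268, 204.132], [-0.347, -0.611, 0.712, -832.395], [0.007, -0.761, -0.649, 888.348], [0.0, 0.0, 0.0, 1.0]]
```

View pics/top0.png

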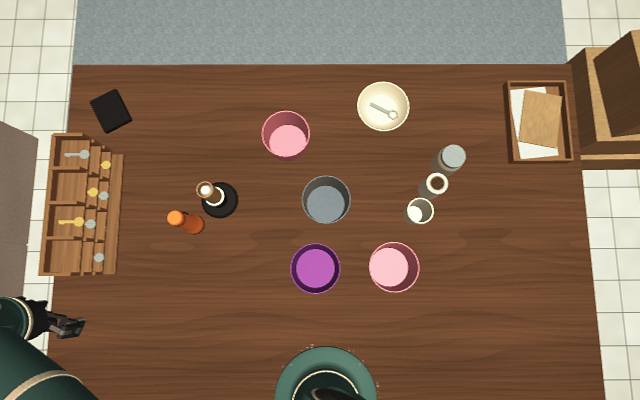

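View pics/side0.png

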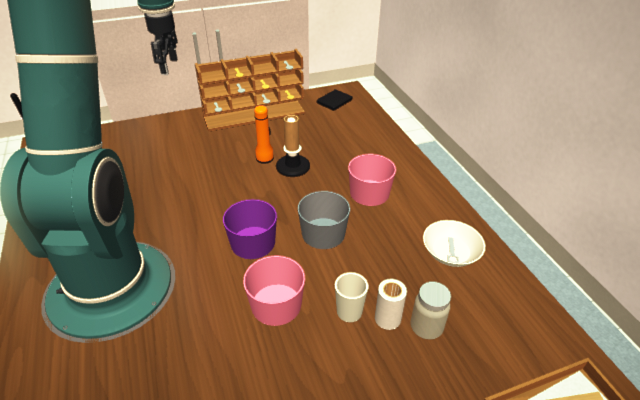

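The top view shows the core tip at (205,189), its base at (220,200), the torch top at (176,218) and the grey bin at (326,200). The roll is at (437,184), between the jar (453,156) and the tumbler (420,211). The side view agrees. Next I'll measure each one from the depth points near its known top height.

```bash
cat > h.py <<'E'
import numpy as np,cv2
from scipy.optimize import least_squares
def cloud(c):
    v,u=np.mgrid[0:400,0:640];z=c["z_map"];T=c["cam_to_world"]
    p=np.stack([(u-c["cx"])*z/c["fx"],(v-c["cy"])*z/c["fy"],z],-1)@T[:3,:3].T+T[:3,3]
    p[z<=0]=np.nan
    return p
def ray(c,u,v,h):
    T=c["cam_to_world"];d=T[:3,:3]@np.array([(u-c["cx"])/c["fx"],(v-c["cy"])/c["fy"],1])
    return (T[:3,3]+d*(h-T[2,3])/d[2])[:2]
def near(p,xy,r,z0,z1):
    q=p.reshape(-1,3);m=(np.hypot(q[:,0]-xy[0],q[:,1]-xy[1])<r)&(q[:,2]>z0)&(q[:,2]<z1);return q[m]
def mid(q): 
    (x,y),r=cv2.minEnclosingCircle(q[:,:2].astype(np.float32)); return np.round([x,y,r,q[:,2].mean(),q[:,2].min(),q[:,2].max(),len(q)],1)
E
python3 - <<'E'
from h import *
t=dict(np.load("top0.npz"));s=dict(np.load("side0.npz"));pt,ps=cloud(t),cloud(s)
for n,u,v,h,r in [("core",205,189,170,35),("torch",176,218,178,35),("roll",437,184,100,36),("jar",453,156,110,45),("tumbler",420,211,92,45),("bin",326,200,90,80),("base",220,200,14,60)]:
    g=ray(t,u,v,h);print(n,np.round(g,1))
    for k,p in (("top",pt),("side",ps)):
        q=near(p,g,r,h-8,h+8)
        if len(q)>3: print("  ",k,mid(q), "side band",)
    # lateral fit from side pts: fixed radius circle
    R={"core":21,"torch":19,"roll":29,"jar":36,"tumbler":35,"bin":65}.get(n)
    if R:
        for k,p in (("top",pt),("side",ps)):
            lo,hi=(h-45,h-8) if n!="bin" else (78,92)
            q=near(p,g,R+12,lo,hi)
            q=q[np.hypot(*(q[:,:2]-g).T)>R-8]
            if len(q)>8:
                f=least_squares(lambda a:np.hypot(q[:,0]-a[0],q[:,1]-a[1])-R,g,loss="soft_l1");print("   wall",k,np.round(f.x,1),len(q),round(float(np.std(f.fun)),1))
# bits of base
E
```

```text
core [537.8 294.8]
   top [537.2 296.9  21.  168.1 162.  175.4 168. ] side band
   side [532.8 295.4  24.9 168.1 162.3 174.  125. ] side band
   wall top [538.  296.8] 125 2.3
   wall side [533.8 296.8] 172 2.0
torch [465.6 360.1]
   top [467.8 366.1  18.9 177.8 170.  183.4 193. ] side band
   side [461.  361.1  19.8 177.8 170.5 184.5  94. ] side band
   wall top [468.1 366.9] 72 0.6
   wall side [464.2 365.2] 139 1.7
roll [ 560.4 -297.6]
   top [ 563.6 -295.9   29.2  100.3   92.   107.2  250. ] side band
   side [ 561.1 -297.7   30.2   99.6   92.1  105.   427. ] side band
   wall top [ 563.7 -296.3] 101 3.6
   wall side [ 561.9 -296.7] 309 1.7
jar [ 633.6 -341. ]
   top [ 634.7 -341.    32.   110.5  103.   117.2  445. ] side band
   side [ 632.3 -342.    32.5  110.5  102.   115.2  688. ] side band
   wall top [ 637.  -343.3] 182 2.2
   wall side [ 635.2 -339.8] 488 2.4
tumbler [ 489.8 -251.5]
   top [ 492.3 -250.2   35.    91.4   84.1   96.6  153. ] side band
   side [ 490.4 -252.5   35.8   90.6   84.    97.9  311. ] side band
   wall top [ 486.3 -247.8] 142 3.2
   wall side [ 485.7 -252.3] 574 2.4
bin [521.   -4.3]
   top [524.3  -2.3  64.8  89.6  82.   96.2 228. ] side band
   side [521.3  -3.6  67.5  88.2  82.   95.4 403. ] side band
   wall top [521.3  -1.6] 210 1.9
   wall side [520.2  -4.6] 473 1.6
base [534.8 292.7]
   top [534.5 291.7  57.5  14.    6.   21.7 658. ] side band
   side [533.5 289.3  55.3  14.5   6.1  21.6 434. ] side band
```

Heights and sizes agree, and so do the spacings: torch to drum 97 mm, gaps beside the roll about 20 mm. I'll take the core at about (535.5,296), the roll at (562.5,-296.5) and the bin at (521.5,-3). Now I'll move above the core and close the fingers square to the torch direction.

```bash
cat > go.py <<'E'
import sys,numpy as np
from plant import read_state
from scipy.spatial.transform import Rotation as Ro
def go(x,y,z,yaw):
    s=read_state();R=Ro.from_euler("xyz",s["ee_rot"],degrees=True)
    d=R.inv().apply(np.array([x,y,z])-s["tool_pos"])
    # shifts if made before spinning
    R2=Ro.from_euler("xyz",[180,0,yaw],degrees=True)
    rv=(R.inv()*R2).as_rotvec(degrees=True)
    print("shift before spin",np.round(d,1),"after spin",np.round(R2.inv().apply(np.array([x,y,z])-s["tool_pos"]),1),"spin",np.round(rv,1))
if __name__=="__main__": go(*map(float,sys.argv[1:]))
E
python3 go.py 535.5 296 231 135.5
python3 -m creep '[{"tx":-37.3,"ty":-14},{"tx":-37.3,"ty":-14},{"tx":-37.3,"ty":-14},{"tx":-37.3,"ty":-14},{"tx":-37.3,"ty":-14},{"tx":-37.3,"ty":-14},{"tx":-37.3,"ty":-14},{"tx":-37.3,"ty":-14},{"tx":-37.3,"ty":-14},{"tx":-37.3,"ty":-14},{"spin":10.5},{"spin":10.5}]' 50
python3 - <<'E'
from plant import *
from h import *
c=read_camera("wrist");cv2.imwrite("pics/w1.png",c["pixels"][:,:,::-1]);np.savez("w1.npz",**c)
p=cloud(c)
q=near(p,(535.5,296),35,160,180);print(mid(q) if len(q) else 0)
q=near(p,(466,364),35,165,185);print(mid(q) if len(q) else 0)
q=near(p,(535,295),70,8,20);print(mid(q) if len(q) else 0)
E
python3 go.py 535.5 296 231 135.5
```

```text
shift before spin [-3.727e+02 -1.395e+02 -1.000e-01] after spin [-3.98e+02  3.10e+00 -3.00e-01] spin [-0.1  0.  21. ]
0
0
0
shift before spin [-3.728e+02 -1.395e+02 -1.000e-01] after spin [-3.98e+02  3.10e+00 -2.00e-01] spin [-0.1  0.  21. ]invalid input at $[0]: expected keys tx, ty, tz, spin, grip
```

View pics/w1.png

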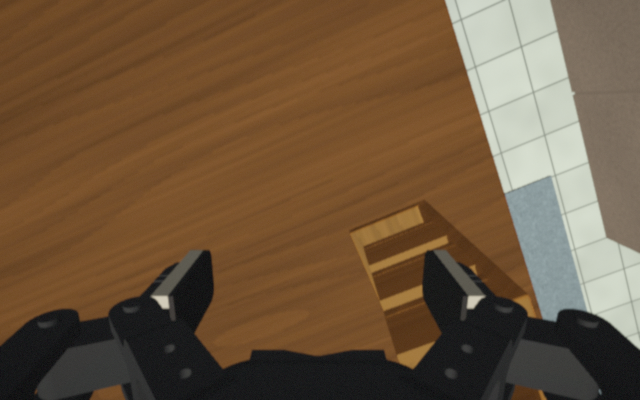

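The call was refused because every row needs all five keys, so the arm did not move. The picture shows only the wooden board and the rack, with the fingertips at (200,260) and (435,260). I'll resend it with complete rows.

```bash

python3 -m creep '[{"tx":-37.3,"ty":-14,"tz":0,"spin":0,"grip":85},{"tx":-37.3,"ty":-14,"tz":0,"spin":0,"grip":85},{"tx":-37.3,"ty":-14,"tz":0,"spin":0,"grip":85},{"tx":-37.3,"ty":-14,"tz":0,"spin":0,"grip":85},{"tx":-37.3,"ty":-14,"tz":0,"spin":0,"grip":85},{"tx":-37.3,"ty":-14,"tz":0,"spin":0,"grip":85},{"tx":-37.3,"ty":-14,"tz":0,"spin":0,"grip":85},{"tx":-37.3,"ty":-14,"tz":0,"spin":0,"grip":85},{"tx":-37.3,"ty":-14,"tz":0,"spin":0,"grip":85},{"tx":-37.3,"ty":-14,"tz":0,"spin":0,"grip":85},{"tx":0,"ty":0,"tz":0,"spin":10.5,"grip":85},{"tx":0,"ty":0,"tz":0,"spin":10.5,"grip":85}]' 50
python3 - <<'E'
from plant import *
from h import *
c=read_camera("wrist");cv2.imwrite("pics/w2.png",c["pixels"][:,:,::-1]);np.savez("w2.npz",**c)
p=cloud(c)
for a in [((535.5,296),35,160,180),((466,364),35,165,185),((535,295),70,8,20)]:
    q=near(p,*a);print(mid(q) if len(q) else 0)
E
python3 go.py 535.5 296 231 135.5
```

```text
clock: 1.65
tool_pos: [535.9, 295.1, 231.0]
ee_rot: [-180.0, -0.0, 135.1]
contact_force: [0.4, 1.3, 0.2]
opening: 85.2
grasp_force: 0.0
[ 535.8  297.2   21.   166.   160.   171.2 2465. ]
[ 466.5  366.3   18.8  176.3  165.1  179.5 4229. ]
[ 535.5  297.7   51.3   12.5    8.    19.9 3960. ]
shift before spin [ 0.5  0.3 -0. ] after spin [ 0.5  0.3 -0. ] spin [-0. -0. -1.]
```

View pics/w2.png

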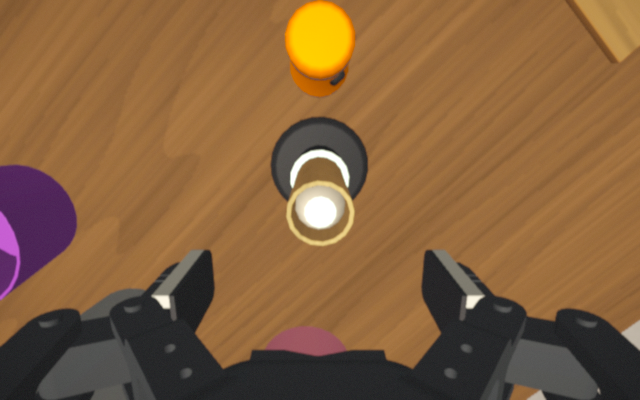

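The wrist view shows the core's ring at (320,212), the base at (320,165) and the torch at (320,40), with the fingers clear on both sides. The core's top fits at (535.8,297.2), so I'll shift about 2 mm, go down and grip.

```bash

python3 -m creep '[{"tx":1.4,"ty":1.2,"tz":20,"spin":0,"grip":85},{"tx":0,"ty":0,"tz":30,"spin":0,"grip":85},{"tx":0,"ty":0,"tz":30,"spin":0,"grip":85},{"tx":0,"ty":0,"tz":26,"spin":0,"grip":85},{"tx":0,"ty":0,"tz":0,"spin":0,"grip":36},{"tx":0,"ty":0,"tz":0,"spin":0,"grip":36},{"tx":0,"ty":0,"tz":0,"spin":0,"grip":36},{"tx":0,"ty":0,"tz":0,"spin":0,"grip":36},{"tx":0,"ty":0,"tz":0,"spin":0,"grip":36},{"tx":0,"ty":0,"tz":0,"spin":0,"grip":36}]' 50
```

```text
clock: 2.95
tool_pos: [536.0, 297.7, 126.8]
ee_rot: [179.9, 0.0, 135.5]
contact_force: [-3.2, -2.0, 7.6]
opening: 41.8
grasp_force: 50.5
```

```bash

python3 -m creep '[{"tx":0,"ty":0,"tz":-6,"spin":0,"grip":36},{"tx":0,"ty":0,"tz":-8,"spin":0,"grip":36},{"tx":0,"ty":0,"tz":-10,"spin":0,"grip":36},{"tx":0,"ty":0,"tz":-15,"spin":0,"grip":36},{"tx":0,"ty":0,"tz":-15,"spin":0,"grip":36},{"tx":0,"ty":0,"tz":-15,"spin":0,"grip":36},{"tx":0,"ty":0,"tz":-15,"spin":0,"grip":36},{"tx":0,"ty":0,"tz":-15,"spin":0,"grip":36},{"tx":0,"ty":0,"tz":-15,"spin":0,"grip":36},{"tx":0,"ty":0,"tz":-10,"spin":0,"grip":36},{"tx":0,"ty":0,"tz":0,"spin":0,"grip":36}]' 50
python3 - <<'E'
from plant import *
from h import *
s=read_camera("side");cv2.imwrite("pics/s3.png",cv2.resize(s["pixels"][20:240,180:420,::-1],None,fx=2.5,fy=2.5))
t=read_camera("top");p=cloud(t)
for c in (s,t):
  q=near(cloud(c),(536,297),40,120,168);print(mid(q))
E
python3 go.py 521.5 -3 240 135.5
```

```text
clock: 4.32
tool_pos: [535.7, 297.7, 250.0]
ee_rot: [179.9, 0.0, 135.5]
contact_force: [0.3, -0.4, -1.0]
opening: 40.8
grasp_force: 53.1
[533.2 291.1  19.  145.2 120.1 168.  186. ]
[533.2 292.   16.7 144.5 120.2 164.9  89. ]
shift before spin [-200.9 -223.8    9. ] after spin [-200.7 -223.9    8.9] spin [-0. -0. -0.]
```

View pics/s3.png

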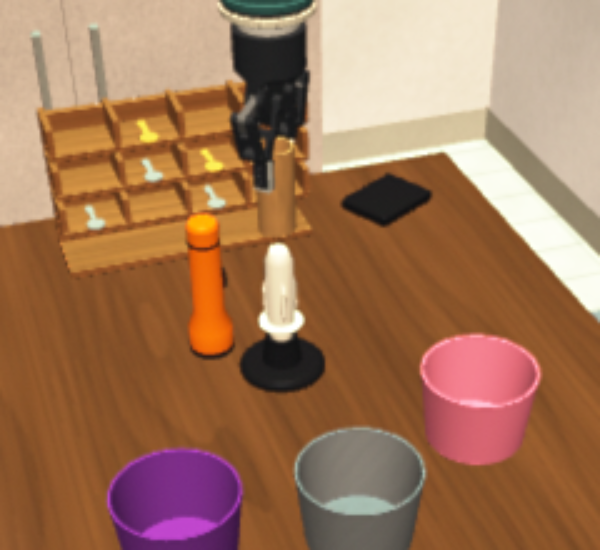

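The side view shows the core free in the gripper at about (278,190), clear of the bare drum tip at (278,250), and the torch still standing. Next I'll carry it to the grey bin.

```bash

python3 -m creep '[{"tx":-15,"ty":-16.8,"tz":0,"spin":0,"grip":36},{"tx":-25,"ty":-28,"tz":0,"spin":0,"grip":36},{"tx":-29,"ty":-32,"tz":0,"spin":0,"grip":36},{"tx":-29,"ty":-32,"tz":0,"spin":0,"grip":36},{"tx":-29,"ty":-32,"tz":0,"spin":0,"grip":36},{"tx":-29,"ty":-32,"tz":0,"spin":0,"grip":36},{"tx":-25,"ty":-28,"tz":0,"spin":0,"grip":36},{"tx":-19.9,"ty":-23,"tz":0,"spin":0,"grip":36},{"tx":0,"ty":0,"tz":0,"spin":0,"grip":36},{"tx":0,"ty":0,"tz":40,"spin":0,"grip":36},{"tx":0,"ty":0,"tz":40,"spin":0,"grip":36},{"tx":0,"ty":0,"tz":20,"spin":0,"grip":36}]'
python3 - <<'E'
from plant import *
from h import *
c=read_camera("side");cv2.imwrite("pics/s4.png",cv2.resize(c["pixels"][60:280,200:440,::-1],None,fx=2.5,fy=2.5))
E
python3 go.py 521.5 -3 106 135.5
```

```text
clock: 5.92
tool_pos: [520.4, -2.8, 147.2]
ee_rot: [-179.9, -0.1, 135.5]
contact_force: [0.3, 0.2, -0.3]
opening: 41.1
grasp_force: 53.2
shift before spin [-1.6  1.2 39.5] after spin [-1.4  1.1 39.5] spin [-0.2 -0.2 -0. ]
```

View pics/s4.png

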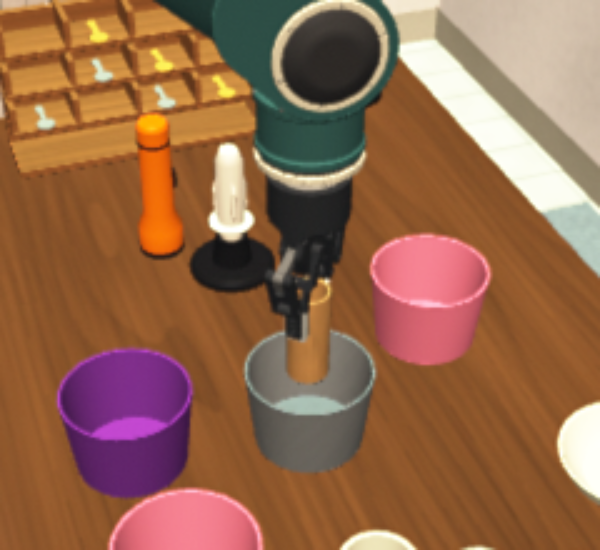

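The core hangs centred in the grey bin's mouth, its lower end at (308,380). I'll lower it, release and back off.

```bash

python3 -m creep '[{"tx":0,"ty":0,"tz":20,"spin":0,"grip":36},{"tx":0,"ty":0,"tz":19,"spin":0,"grip":36},{"tx":0,"ty":0,"tz":0,"spin":0,"grip":85},{"tx":0,"ty":0,"tz":0,"spin":0,"grip":85},{"tx":0,"ty":0,"tz":0,"spin":0,"grip":85},{"tx":0,"ty":0,"tz":0,"spin":0,"grip":85},{"tx":0,"ty":0,"tz":-20,"spin":0,"grip":85},{"tx":0,"ty":0,"tz":-40,"spin":0,"grip":85},{"tx":0,"ty":0,"tz":-40,"spin":0,"grip":85},{"tx":0,"ty":0,"tz":-30,"spin":0,"grip":85}]'
python3 go.py 562.5 -296.5 220 148
```

```text
clock: 7.22
tool_pos: [521.9, -3.0, 242.3]
ee_rot: [179.9, 0.1, 135.5]
contact_force: [0.1, 0.4, 0.7]
opening: 85.1
grasp_force: 0.0
shift before spin [-234.8 -180.7   22.3] after spin [-190.  -227.4   22.3] spin [  0.1   0.1 -12.5]
```

```bash

python3 -m creep '[{"tx":-20,"ty":-15,"tz":0,"spin":0,"grip":85},{"tx":-31,"ty":-24,"tz":0,"spin":0,"grip":85},{"tx":-31,"ty":-24,"tz":0,"spin":0,"grip":85},{"tx":-31,"ty":-24,"tz":0,"spin":0,"grip":85},{"tx":-31,"ty":-24,"tz":0,"spin":0,"grip":85},{"tx":-31,"ty":-24,"tz":0,"spin":0,"grip":85},{"tx":-31,"ty":-24,"tz":0,"spin":0,"grip":85},{"tx":-29,"ty":-22,"tz":0,"spin":0,"grip":85},{"tx":0,"ty":0,"tz":11,"spin":-6.3,"grip":85},{"tx":0,"ty":0,"tz":11,"spin":-6.2,"grip":85},{"tx":0,"ty":0,"tz":0,"spin":0,"grip":85}]'
python3 - <<'E'
from plant import *
from h import *
c=read_camera("wrist");cv2.imwrite("pics/w5.png",c["pixels"][:,:,::-1]);p=cloud(c)
for a in [((562.5,-296.5),36,94,106),((634.5,-341),42,104,116),((491,-251),42,86,98)]:
    q=near(p,*a);print(mid(q) if len(q) else 0)
t=read_camera("top");p=cloud(t)
q=near(p,(521.5,-3),50,20,140);print("in bin",mid(q) if len(q) else 0)
E
python3 go.py 562.5 -296.5 62 148
```

```text
clock: 8.6
tool_pos: [561.9, -296.7, 217.9]
ee_rot: [-180.0, -0.1, 147.9]
contact_force: [-0.2, -0.9, 0.3]
opening: 84.9
grasp_force: 0.0
[ 562.8 -296.3   28.9   98.9   94.   101.9 2722. ]
[ 634.3 -341.3   31.9  108.9  104.   111.1 4355. ]
[ 491.4 -251.    34.7   90.6   86.    93.7 1845. ]
in bin [517.6  -2.4  20.9  75.4  20.5 111.1 181. ]
shift before spin [1.000e-01 3.000e-01 1.569e+02] after spin [  0.    0.3 156.9] spin [ 0.   0.  -0.2]
```

View pics/w5.png

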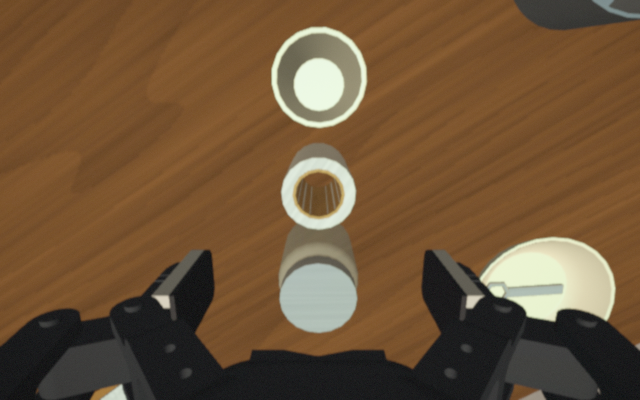

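The wrist view shows the roll at (318,193), the tumbler at (319,77) and the jar at (318,297), with free space along the finger axis. The core is standing in the bin, its top at 111 mm. I'll go down and grip the roll lightly.

```bash

python3 -m creep '[{"tx":-0.6,"ty":0.8,"tz":25,"spin":0,"grip":85},{"tx":0,"ty":0,"tz":36,"spin":0,"grip":85},{"tx":0,"ty":0,"tz":36,"spin":0,"grip":85},{"tx":0,"ty":0,"tz":36,"spin":0,"grip":85},{"tx":0,"ty":0,"tz":23,"spin":0,"grip":85},{"tx":0,"ty":0,"tz":0,"spin":0,"grip":85},{"tx":0,"ty":0,"tz":0,"spin":0,"grip":54},{"tx":0,"ty":0,"tz":0,"spin":0,"grip":54},{"tx":0,"ty":0,"tz":0,"spin":0,"grip":54},{"tx":0,"ty":0,"tz":0,"spin":0,"grip":54},{"tx":0,"ty":0,"tz":0,"spin":0,"grip":54}]' 30
python3 -m creep '[{"tx":0,"ty":0,"tz":-10,"spin":0,"grip":54},{"tx":0,"ty":0,"tz":-20,"spin":0,"grip":54},{"tx":0,"ty":0,"tz":-35,"spin":0,"grip":54},{"tx":0,"ty":0,"tz":-40,"spin":0,"grip":54},{"tx":0,"ty":0,"tz":-40,"spin":0,"grip":54},{"tx":0,"ty":0,"tz":-20,"spin":0,"grip":54},{"tx":0,"ty":0,"tz":0,"spin":0,"grip":54}]'
python3 go.py 536 297.5 228 135.5
```

```text
clock: 10.07
tool_pos: [564.1, -296.8, 64.1]
ee_rot: [180.0, 0.1, 147.9]
contact_force: [-1.6, -0.3, 6.8]
opening: 58.4
grasp_force: 31.3
clock: 10.95
tool_pos: [563.6, -296.5, 228.9]
ee_rot: [180.0, 0.1, 148.0]
contact_force: [-0.7, -0.4, -1.5]
opening: 58.1
grasp_force: 32.7
shift before spin [3.385e+02 4.889e+02 3.000e-01] after spin [436.1 404.3   0.9] spin [ 0.   0.1 12.5]
```

```bash

python3 -m creep '[{"tx":10,"ty":15,"tz":-12,"spin":0,"grip":54},{"tx":20,"ty":29,"tz":-12,"spin":0,"grip":54},{"tx":26,"ty":37,"tz":0,"spin":0,"grip":54},{"tx":26,"ty":37,"tz":0,"spin":0,"grip":54},{"tx":26,"ty":37,"tz":0,"spin":0,"grip":54},{"tx":26,"ty":37,"tz":0,"spin":0,"grip":54},{"tx":26,"ty":37,"tz":0,"spin":0,"grip":54},{"tx":26,"ty":37,"tz":0,"spin":0,"grip":54},{"tx":26,"ty":37,"tz":0,"spin":0,"grip":54},{"tx":26,"ty":37,"tz":0,"spin":0,"grip":54},{"tx":26,"ty":37,"tz":0,"spin":0,"grip":54}]'
python3 go.py 536.1 297.3 252 135.5
```

```text
clock: 12.32
tool_pos: [538.2, 165.4, 250.7]
ee_rot: [-179.9, -0.1, 148.0]
contact_force: [1.1, 0.0, -0.8]
opening: 58.3
grasp_force: 32.7
shift before spin [ 71.6 110.8  -1.4] after spin [93.9 92.6 -1.3] spin [-0.1 -0.  12.5]
```

```bash

python3 -m creep '[{"tx":20,"ty":30,"tz":0,"spin":0,"grip":54},{"tx":20,"ty":30,"tz":0,"spin":0,"grip":54},{"tx":16,"ty":25,"tz":0,"spin":0,"grip":54},{"tx":10,"ty":16,"tz":0,"spin":0,"grip":54},{"tx":5.6,"ty":9.8,"tz":0,"spin":0,"grip":54},{"tx":0,"ty":0,"tz":0,"spin":0,"grip":54},{"tx":0,"ty":0,"tz":0,"spin":0,"grip":54}]'
python3 - <<'E'
from plant import *
from h import *
s=read_state();print(np.round(s["tool_pos"],1))
c=read_camera("wrist");p=cloud(c)
cv2.imwrite("pics/w6.png",c["pixels"][:,:,::-1])
q=near(p,s["tool_pos"],33,281,293);print(mid(q) if len(q) else 0)
for n in ("side","top"):
    c=read_camera(n);np.savez(n+"6.npz",**c)
    cv2.imwrite(f"pics/{n}6.png",c["pixels"][:,:,::-1])
a=cv2.imread("pics/w6.png");b=cv2.imread("pics/side6.png")[20:220,180:400]
cv2.imwrite("pics/m6.png",np.hstack([cv2.resize(a,(400,250)),cv2.resize(b,(275,250))]))
E
```

```text
clock: 13.2
tool_pos: [537.7, 294.0, 251.3]
ee_rot: [-180.0, 0.0, 147.9]
contact_force: [0.1, -0.7, -1.3]
opening: 58.4
grasp_force: 32.7
[537.7 294.  251.3]
[  535.8   295.3    32.4   286.2   281.    293.  13330. ]
```

View pics/m6.png

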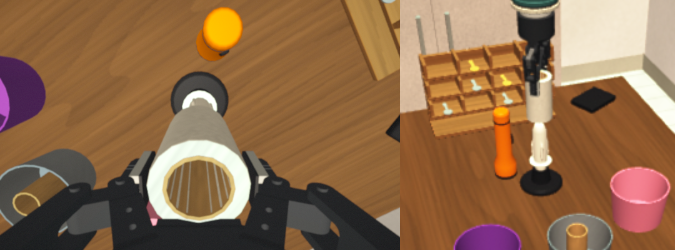

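The composite shows the roll held upright above the drum, its top ring at (200,185) in the wrist half. The core is in the grey bin and the torch is untouched. Next I'll measure the ring's centre, leaving out the fingers.

```bash

python3 - <<'E'
from plant import *
from h import *
s=read_state();tp=np.array(s["tool_pos"]);print(np.round(tp,1))
c=read_camera("wrist");p=cloud(c);hsv=cv2.cvtColor(c["pixels"],cv2.COLOR_RGB2HSV)
a=np.radians(148);X=np.array([np.cos(a),np.sin(a)]);Y=np.array([np.sin(a),-np.cos(a)])
q=p.reshape(-1,3);w=(hsv[...,2]>190).ravel()&(hsv[...,1]<50).ravel()
m=w&(np.hypot(*(q[:,:2]-tp[:2]).T)<36)&(abs(q[:,2]-286.5)<3)
q=q[m];d=q[:,:2]-tp[:2];x,y=d@X,d@Y
print(len(q),"x",np.percentile(x,[.5,99.5]).round(1),"y",np.percentile(y,[.5,99.5]).round(1),"z",q[:,2].mean())
(cx,cy),r=cv2.minEnclosingCircle(q[:,:2].astype(np.float32));print(cx,cy,r)
# robust: both-radius fit
f=least_squares(lambda v:np.minimum(np.maximum(0,18-np.hypot(x-v[0],y-v[1])),5)+np.minimum(np.maximum(0,np.hypot(x-v[0],y-v[1])-29),5),[0,0]);print("roll centre in tool",f.x.round(2),(tp[:2]+f.x[0]*X+f.x[1]*Y).round(1))
# drum tip/collar/base from wrist
q=near(p,(535.6,297.5),60,10,17);print("base",mid(q) if len(q) else 0)
E
```

```text
[537.7 294.3 251.4]
8089 x [-19.8  28.5] y [-27.3  27.9] z 286.4883107455678
537.3168334960938 294.9691162109375 28.75597381591797
roll centre in tool [0.39 0.11] [537.4 294.6]
base [ 535.2  298.    49.9   12.8   10.    17.  3043. ]
```

```bash

python3 -m creep '[{"tx":3,"ty":1.6,"tz":0,"spin":0,"grip":54},{"tx":0,"ty":0,"tz":0,"spin":0,"grip":54},{"tx":0,"ty":0,"tz":8,"spin":0,"grip":54},{"tx":0,"ty":0,"tz":8,"spin":0,"grip":54},{"tx":0,"ty":0,"tz":6,"spin":0,"grip":54},{"tx":0,"ty":0,"tz":6,"spin":0,"grip":54},{"tx":0,"ty":0,"tz":6,"spin":0,"grip":54},{"tx":0,"ty":0,"tz":0,"spin":0,"grip":54}]'
```

```text
clock: 14.4
tool_pos: [535.6, 298.0, 216.8]
ee_rot: [-180.0, -0.0, 148.0]
contact_force: [-0.3, -0.8, -0.7]
opening: 57.9
grasp_force: 32.7
```

```bash

python3 -m creep '[{"tx":0,"ty":0,"tz":7,"spin":0,"grip":54},{"tx":0,"ty":0,"tz":7,"spin":0,"grip":54},{"tx":0,"ty":0,"tz":7,"spin":0,"grip":54},{"tx":0,"ty":0,"tz":5,"spin":0,"grip":54},{"tx":0,"ty":0,"tz":0,"spin":0,"grip":54}]'
python3 -m creep '[{"tx":0,"ty":0,"tz":2,"spin":0,"grip":54},{"tx":0,"ty":0,"tz":0,"spin":0,"grip":54}]'
python3 -m creep '[{"tx":0,"ty":0,"tz":2,"spin":0,"grip":54},{"tx":0,"ty":0,"tz":0,"spin":0,"grip":54}]'
```

```text
clock: 15.02
tool_pos: [535.7, 298.0, 190.9]
ee_rot: [-180.0, -0.0, 148.0]
contact_force: [-0.0, -0.0, -1.1]
opening: 58.1
grasp_force: 32.7
clock: 15.28
tool_pos: [535.8, 298.0, 189.3]
ee_rot: [-180.0, 0.0, 148.0]
contact_force: [-0.0, -1.2, -1.0]
opening: 58.1
grasp_force: 32.7
clock: 15.52
tool_pos: [535.8, 297.9, 187.2]
ee_rot: [-180.0, 0.0, 148.0]
contact_force: [0.1, -1.1, -1.5]
opening: 58.5
grasp_force: 32.8
```

```bash

python3 -m creep '[{"tx":0,"ty":0,"tz":1.5,"spin":0,"grip":54},{"tx":0,"ty":0,"tz":0,"spin":0,"grip":54}]' | sed -n '2p;4p'
python3 -m creep '[{"tx":0,"ty":0,"tz":1.5,"spin":0,"grip":54},{"tx":0,"ty":0,"tz":0,"spin":0,"grip":54}]' | sed -n '2p;4p'
python3 -m creep '[{"tx":0,"ty":0,"tz":1,"spin":0,"grip":54},{"tx":0,"ty":0,"tz":0,"spin":0,"grip":54}]' | sed -n '2p;4p'
```

```text
tool_pos: [535.9, 297.9, 185.8]
contact_force: [0.9, -2.4, 0.4]
tool_pos: [535.9, 298.0, 184.4]
contact_force: [0.4, -3.8, 2.9]
tool_pos: [536.0, 298.1, 183.6]
contact_force: [0.8, -3.5, 6.2]
```

The force along z rose from 0 to 6 N, with the lower end about 49 mm above the collar, so the roll has met the springs. I'll let go, rise and look.

```bash

python3 -m creep '[{"tx":0,"ty":0,"tz":0,"spin":0,"grip":85},{"tx":0,"ty":0,"tz":0,"spin":0,"grip":85},{"tx":0,"ty":0,"tz":0,"spin":0,"grip":85},{"tx":0,"ty":0,"tz":0,"spin":0,"grip":85},{"tx":0,"ty":0,"tz":-15,"spin":0,"grip":85},{"tx":0,"ty":0,"tz":-25,"spin":0,"grip":85},{"tx":0,"ty":0,"tz":-30,"spin":0,"grip":85},{"tx":0,"ty":0,"tz":-10,"spin":0,"grip":36},{"tx":0,"ty":0,"tz":0,"spin":0,"grip":36},{"tx":0,"ty":0,"tz":0,"spin":0,"grip":36},{"tx":0,"ty":0,"tz":0,"spin":0,"grip":36},{"tx":0,"ty":0,"tz":0,"spin":0,"grip":36}]' 50
python3 - <<'E'
from plant import *
from h import *
s=read_state();tp=np.array(s["tool_pos"])
c=read_camera("wrist");p=cloud(c)
cv2.imwrite("pics/w7.png",c["pixels"][:,:,::-1])
q=near(p,(535.8,298),36,205,228);print(mid(q) if len(q) else 0)
q=q[q[:,2]>np.median(q[:,2])-3];print(mid(q))
E
```

```text
clock: 17.77
tool_pos: [535.6, 298.0, 262.8]
ee_rot: [-180.0, -0.0, 148.0]
contact_force: [-1.0, -0.3, 0.1]
opening: 36.2
grasp_force: 0.0
[ 535.3  300.1   29.   218.2  205.   221.9 5639. ]
[ 535.3  300.    29.   219.4  216.3  221.9 4887. ]
```

View pics/w7.png

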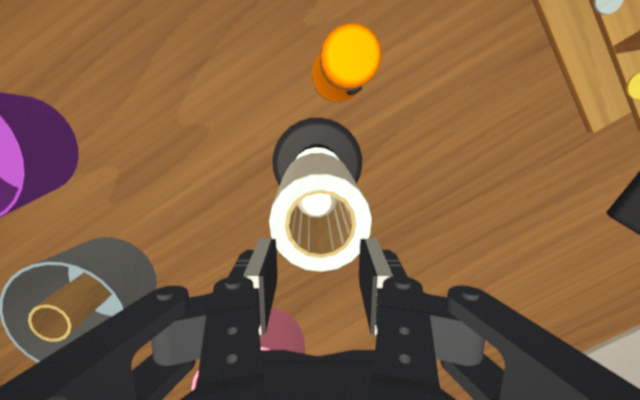

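The wrist view shows the roll resting on the springs, top ring at (320,222), top height 219 mm. The torch stands at (350,57) and the core is in the bin at (50,320). With the fingers 42 mm apart the tips will sit on the paper ring, so I'll press with those.

```bash

python3 -m creep '[{"tx":0.7,"ty":0.8,"tz":15,"spin":0,"grip":42},{"tx":0,"ty":0,"tz":12,"spin":0,"grip":42},{"tx":0,"ty":0,"tz":8,"spin":0,"grip":42},{"tx":0,"ty":0,"tz":4,"spin":0,"grip":42},{"tx":0,"ty":0,"tz":4,"spin":0,"grip":42},{"tx":0,"ty":0,"tz":4,"spin":0,"grip":42},{"tx":0,"ty":0,"tz":0,"spin":0,"grip":42}]'
python3 -m creep '[{"tx":0,"ty":0,"tz":4,"spin":0,"grip":42},{"tx":0,"ty":0,"tz":4,"spin":0,"grip":42},{"tx":0,"ty":0,"tz":4,"spin":0,"grip":42},{"tx":0,"ty":0,"tz":0,"spin":0,"grip":42}]'
```

```text
clock: 18.7
tool_pos: [535.8, 299.1, 216.5]
ee_rot: [180.0, 0.0, 148.0]
contact_force: [-1.1, 0.1, -0.2]
opening: 41.9
grasp_force: 0.0
clock: 19.2
tool_pos: [535.9, 298.9, 204.6]
ee_rot: [180.0, 0.0, 147.9]
contact_force: [-0.8, -0.9, 3.8]
opening: 42.4
grasp_force: 1.9
```

```bash

python3 -m creep '[{"tx":0,"ty":0,"tz":3,"spin":0,"grip":42},{"tx":0,"ty":0,"tz":3,"spin":0,"grip":42},{"tx":0,"ty":0,"tz":0,"spin":0,"grip":42}]' | tail -5
python3 - <<'E'
from plant import *
from h import *
c=read_camera("wrist");p=cloud(c);cv2.imwrite("pics/w8.png",c["pixels"][150:,150:500,::-1])
q=near(p,(535.5,299),36,165,228);q=q[q[:,2]>np.median(q[:,2])-3];print(mid(q),np.percentile(q[:,2],[10,50,90]))
E
```

```text
tool_pos: [536.0, 298.8, 198.7]
ee_rot: [180.0, 0.0, 147.9]
contact_force: [-0.7, -2.8, 5.9]
opening: 41.6
grasp_force: 3.2
[ 530.9  302.3   34.8  204.1  195.8  228.  9231. ] [198.13438303 199.45686217 220.82198133]
```

View pics/w8.png

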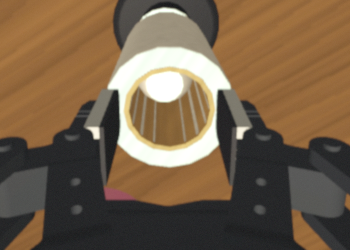

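The crop shows both fingertips resting on the paper ring at (108,110) and (230,110). The top has come down evenly to about 199 mm under 6 N, so I'll keep pressing.

```bash

python3 -m creep '[{"tx":0,"ty":0,"tz":4,"spin":0,"grip":42},{"tx":0,"ty":0,"tz":4,"spin":0,"grip":42},{"tx":0,"ty":0,"tz":4,"spin":0,"grip":42},{"tx":0,"ty":0,"tz":4,"spin":0,"grip":42},{"tx":0,"ty":0,"tz":0,"spin":0,"grip":42}]' | tail -5
python3 -m creep '[{"tx":0,"ty":0,"tz":4,"spin":0,"grip":42},{"tx":0,"ty":0,"tz":4,"spin":0,"grip":42},{"tx":0,"ty":0,"tz":2,"spin":0,"grip":42},{"tx":0,"ty":0,"tz":0,"spin":0,"grip":42}]' | tail -5
```

```text
tool_pos: [535.9, 298.6, 182.5]
ee_rot: [-180.0, 0.0, 147.9]
contact_force: [-0.7, -3.3, 4.2]
opening: 41.9
grasp_force: 2.3
tool_pos: [536.0, 298.5, 172.7]
ee_rot: [-180.0, 0.0, 147.9]
contact_force: [-1.9, -5.1, 8.0]
opening: 42.5
grasp_force: 4.0
```

```bash

python3 -m creep '[{"tx":0,"ty":0,"tz":2,"spin":0,"grip":42},{"tx":0,"ty":0,"tz":0,"spin":0,"grip":42}]' | sed -n '2p;4p'
python3 -m creep '[{"tx":0,"ty":0,"tz":1.5,"spin":0,"grip":42},{"tx":0,"ty":0,"tz":0,"spin":0,"grip":42}]' | sed -n '2p;4p'
python3 - <<'E'
from plant import *
from h import *
c=read_camera("wrist");p=cloud(c);q=near(p,(535.5,298.5),36,140,195);q=q[q[:,2]>np.median(q[:,2])-3];print(np.percentile(q[:,2],[10,30,50]))
E
```

```text
tool_pos: [535.9, 298.5, 170.8]
contact_force: [-2.3, -3.8, 9.6]
tool_pos: [536.0, 298.5, 169.4]
contact_force: [-2.8, -5.5, 9.2]
[169.11026451 169.84620236 170.3048989 ]
```

```bash

python3 -m creep '[{"tx":0,"ty":0,"tz":1,"spin":0,"grip":42},{"tx":0,"ty":0,"tz":0,"spin":0,"grip":42}]' | sed -n '2p;4p'
python3 -m creep '[{"tx":0,"ty":0,"tz":1,"spin":0,"grip":42},{"tx":0,"ty":0,"tz":0,"spin":0,"grip":42}]' | sed -n '2p;4p'
```

```text
tool_pos: [536.0, 298.4, 168.6]
contact_force: [-3.0, -6.3, 13.2]
tool_pos: [536.3, 298.2, 168.4]
contact_force: [-6.6, -9.3, 24.2]
```

The tool stopped and the force climbed to 24 N, so the roll is on the collar. I'll retract straight up and check.

```bash

python3 -m creep '[{"tx":0,"ty":0,"tz":-5,"spin":0,"grip":42},{"tx":0,"ty":0,"tz":-15,"spin":0,"grip":42},{"tx":0,"ty":0,"tz":-40,"spin":0,"grip":42},{"tx":0,"ty":0,"tz":-40,"spin":0,"grip":42},{"tx":0,"ty":0,"tz":-20,"spin":0,"grip":42},{"tx":0,"ty":0,"tz":0,"spin":0,"grip":42},{"tx":0,"ty":0,"tz":0,"spin":0,"grip":42}]'
python3 - <<'E'
from plant import *
from h import *
c=read_camera("wrist");p=cloud(c);q=near(p,(535.5,298),36,140,215);q=q[q[:,2]>np.median(q[:,2])-4];print("roll",mid(q),np.percentile(q[:,2],[10,50,90]))
q=near(p,(466.5,366),35,165,185);print("torch",mid(q))
t=read_camera("top");pt=cloud(t)
for n,xy,r,a,b in [("jar",(634,-341),45,103,118),("tumbler",(491,-251),45,84,98),("core in bin",(521.5,-3),50,20,140)]: print(n,mid(near(pt,xy,r,a,b)))
s=read_camera("side");cv2.imwrite("pics/s9.png",s["pixels"][:,:,::-1])
E
```

```text
clock: 22.68
tool_pos: [535.3, 299.1, 286.3]
ee_rot: [-180.0, -0.0, 148.0]
contact_force: [0.5, -0.5, -0.1]
opening: 42.2
grasp_force: 0.0
roll [ 536.4  298.6   29.   168.6  164.5  171.9 3177. ] [165.48781208 169.03306145 170.03012998]
torch [ 466.1  366.2   18.9  176.3  165.4  179.7 2477. ]
jar [ 634.9 -340.3   32.3  110.6  103.3  116.   447. ]
tumbler [ 492.  -250.2   34.6   91.8   84.    97.4  150. ]
core in bin [517.6  -2.5  21.2  75.6  21.  110.2 180. ]
```

View pics/s9.png

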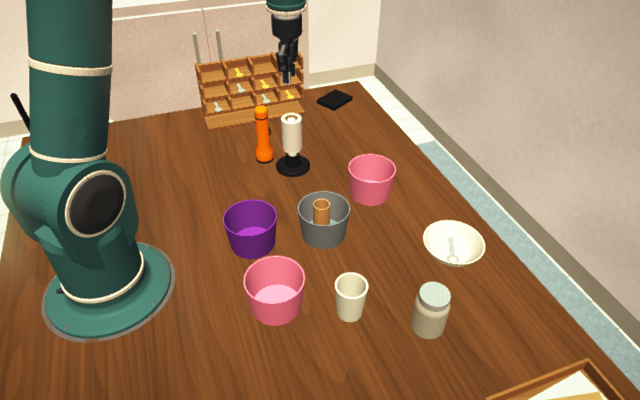

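The side view shows the roll home on the drum at (291,133), with its top at about 170 mm, and the core in the grey bin at (321,212). The torch, jar and tumbler have not moved and the gripper is clear, so I'll hand it in.

```bash
python3 -c "from plant import *; print(finish_job())"
```

```text
the job is handed in; nothing more can be done
None
```

The fresh roll is pressed fully home on the collar, the old core is in the grey bin, and the jar, tumbler and torch are standing where they were; handed in at about 23 s.

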